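# Secure a small litho stone in the graining cradle

## Robot

A 6-joint arm with a two-finger parallel gripper is mounted at the origin on the work surface. World frame = base frame: x ahead of the robot, y to its left, z up, the work surface at z = 0. Lengths are in m, angles in degrees, forces in N, time in s.
With the tool pointing down it reaches from about 0.4 to 0.825 m from the base axis. Payload 7 kg.
Tool frame: the origin (TCP) lies between the finger pads; the fingertips stand 19 mm ahead of it and the grasp point (between the pads) is the TCP; z points along the fingers, y is the line along which they close (so a half turn about z gives the same grasp; the last joint's range is limited). The gripper opens to 88 mm and grips with 3 to 60 N. Pads are 19 mm wide; open, the fingers measure 130 mm over their backs; the gripper's body (78 mm by 193 mm) begins 47 mm behind the grasp point.
Start: joints at [82.111, 20.546, 0.682, 0, -70.136, -16.507], TCP at [0.279, 0.615, 0.246] pointing down, gripper open.
Joint ranges: [-176.03, 176.03], [-82.01, 121.73], [-58.28, 71.71], [-173.87, 95.51], [-174.79, -0.11], [-173.66, 173.66]. Speed limits (degrees/s): [136.94, 136.94, 172.46, 180, 180, 180].

## Interface

Orientations are given as [roll, pitch, yaw] about the fixed x, y, z axes, in that order (R = Rz(yaw) Ry(pitch) Rx(roll)).
In Python, from plant import r gives the robot as it stands. The module is installed in compiled form; this text tells all that it offers.
- The arm moves only by the shell command python3 -m pendant 'ROWS' [OPENING] [FORCE]. ROWS is JSON, a list of rows, each a list of 6 numbers: the shift along the tool's x, y, z in mm, then the turn, a rotation vector about the tool's x, y, z in rad. In form: [[tx, ty, tz, wx, wy, wz], ...]. A call has 1 to 20 rows; each row is the pose to reach, as a shift and turn from the pose commanded when the call began, along the tool's axes at that moment; what a row does not reach only later rows make up. A row lasts 1/8 s, in which the tool goes at most 62.5 mm and 10.7 degrees, less where a joint would pass 70% of its speed; a pose out of reach is approached as far as the arm can. A call with a gripper value outside its range is refused whole. OPENING is the finger opening in mm, from 0 to 87.6, set as the call begins (- or left out, the last holds). The fingers move at their own pace and stop on an object; FORCE is the grip in N (left out, the last holds). Time passes only in rows, so rows that repeat a pose let the fingers close. It gives the time, the measured TCP pose, the force, the opening and the grip force at its end, in the units of the state.
- r.get_state(): the state, without advancing time (a new reading comes with each control period).
- r.capture(name): name is "side" or "top"; returns the picture (480x640x3 uint8, red, green, blue); there is no depth.
- r.camera_params(name): a dict with "mtx" (3x3 intrinsics, pixels), "rvec" (rotation vector, rad) and "tvec" (3), from world to camera coordinates, as OpenCV has them. Camera axes: x right, y down, z forward; pixel columns grow to the right and rows downward; lengths in m; the calibration is good to about 2 mm. A picture is of the moment at which its call begins. camera_params takes no time and is no camera call.
- r.close_job(): hands the job in; it is judged then, once.
The state is a dict: "time_s": time; "joints": joint angles; "qd": joint speeds; "joint_torque": joint torques, N m; "tcp_pos": TCP position; "eef_rot": TCP orientation; "contact_force": force on the tool from outside, world axes, zero at the start; "moment": the same for the moment, N m; "gripper_width": finger opening in m; "gripper_force": force on a finger pad.
Only numpy, scipy, OpenCV 4.12 (cv2) and the standard library are available. Lean on these libraries where they do the work, as an engineer would, in place of code of your own. Each camera call takes 0.05 s, during which the arm holds its last target. There are 200 camera calls.

## Task

Put the small litho stone from the rubber mat down flat on the slats of the graining cradle, between its cleats, then swing the green gate shut across the stone and push the red-headed pin all the way down through the fork and the gate's lug until its flange sits on the fork. The stone is brittle: grip it with no more than 20 N and set it down softly, never dropping or knocking it. Leave the shakers, jar, scraper and brush where they are.

Things in the scene. Friction and masses are not known exactly. Their poses are not given: they have to be found in the camera images.
- stone: Small pale-yellow lithographic limestone slab, loose, 0.3 to 0.55 kg: 60 (its x) by 120 (its y) by 28 mm (z). Origin at the centre of its underside. It starts flat on the rubber mat. It crumbles when pressed by each finger with 25 N or more, or pressed or bumped on the cradle or mat with 35 N or more (lowering at 30 mm/s is safe), or dropped 5 mm or more.
- cradle: Graining cradle: low wooden slatted rack fixed to the table, 125 (x) by 230 (y) mm. Origin at table level under the bay's centre. Bay 70 (x) by 130 (y) mm on the slat tops (z = 20 mm): end cleats at y = +-65 mm, 8 mm thick; two back cleats at x = +35 mm, 12 mm thick, |y| = 36..64 mm, a finger fits between them; cleat tops at z = 38 mm. The gate closes the -x side.
- bay (a point): Centre of the bay on the slat tops (20 mm above the table), axes as the cradle's. The stone's origin belongs here, its length along y, either way round, within 9 mm in x and y.
- gate (a joint): Angle of the green gate arm, rad: 0 = shut, against its stop, across the -x side of the bay with its lug in the fork; grows up to 1.2 as it swings out in the direction of the cradle's -x (counter-clockwise from above). Stiff hinge, stays where it is left; about 1.5 N at the handle moves it.
- gate_hinge (a point): On the gate's vertical hinge axis, 28 mm above the table, at x = -44, y = -85 mm in the cradle's frame.
- gate_handle (a point): Grip point of the gate's black upright round handle (14 mm diameter), 125 mm from the hinge axis; 73 mm above the table, the handle's top is 11 mm higher. The gate's bar (12 by 12 mm) runs 28 to 40 mm above the table.
- lug (a point): Centre of the top of the lug plate at the gate's free end (8 mm thick, hole 13.5 mm), 175 mm from the hinge axis, 38 mm above the table.
- fork (a point): Centre of the 13.5 mm hole in the top face of the grey fork, 48 mm above the table, at x = -44, y = +90 mm in the cradle's frame. Two 7 mm plates, 30 by 34 mm, with the same vertical hole, tops 48 and 27 mm above the table; nothing lies under the hole. A web joins the plates at their +y end, 17 to 25 mm from the hole.
- pin: Loose steel clevis pin, 50 g, standing upright in a wooden block. Origin on its axis at the underside of the flange. Shank 10 mm diameter, 36 mm long below the origin, last 6 mm tapered to 5 mm; flange 23 mm diameter, 5 mm thick; above it a red round grip 14 mm diameter, from 5 to 31 mm above the origin. Seated when the origin is at fork.
- pinblock: Wooden block 44 by 44 by 42 mm fixed on the mat, the pin stands in its 13.5 mm hole. Origin under its centre, 6 mm above the table.
- shaker_blue: Bystander: steel grit shaker with a blue band, 72 mm diameter, 104 mm tall, origin under its centre.
- shaker_plain: Bystander: plain steel grit shaker, 72 mm diameter, 104 mm tall, origin under its centre.
- jar: Bystander: brown jar, 84 mm diameter, 85 mm tall, origin under its centre.
- scraper: Bystander: dark wooden bar 150 by 30 by 10 mm lying on the table, origin under its centre.
- brush: Bystander: brush lying on the table.
- mat: Black rubber mat 180 by 290 by 6 mm, fixed on the table, under the stone and the pin's block. Origin under its centre.
There are look-alikes about, which are no part of the job. Of the things that look like the stone, the largest one is meant.

How it is judged (in metres and radians):
On the way, in this order (a step that is already met when the one before it is completed fails the run):
1. the stone lies flat in the cradle's bay, let go (x of stone in the frame of bay between -0.009 and 0.009 m and y of stone in the frame of bay between -0.009 and 0.009 m and z of stone in the frame of bay between -0.004 and 0.004 m and angle between stone's own z axis and vertical below 0.06 rad and linear speed of stone below 0.02 m/s and contact force between the fingers and stone below 0.1 N), for 0.2 s.
2. the gate is shut, the pin not yet in the fork (value of joint gate below 0.03 rad and horizontal distance between pin and fork above 0.02 m), for 0.1 s.
At the end, for the whole second after the job is handed in: Stone flat and still on the slats, untouched, within 9 mm (x, y) and 4 mm (height) of bay, tilt under 0.06 rad; gate within 0.05 rad of shut; pin at rest in fork and lug, within 4 mm of the hole axis, flange within 3 mm of the fork top, tilt under 0.12 rad (all of step 1 and value of joint gate below 0.05 rad and horizontal distance between pin and fork below 0.004 m and z of pin in the frame of fork between -0.003 and 0.003 m and angle between pin's own z axis and vertical below 0.12 rad and linear speed of pin below 0.02 m/s).
It fails at once if the stone squeezed: the fingers press on it with 50 N or more in all (25 N each) (contact force between the fingers and stone above 50 N).
It fails at once if the stone knocked or pressed on the cradle (35 N or more) (contact force between stone and cradle above 35 N).
It fails at once if the stone knocked or pressed on the mat (35 N or more) (contact force between stone and mat above 35 N).
It fails at once if the stone dropped: falling free of the fingers at over 0.3 m/s (contact force between the fingers and stone below 0.1 N and linear speed of stone above 0.3 m/s).
It fails at once if a shaker, the jar, scraper or brush moved more than 25 mm (distance of any of shaker_blue, shaker_plain, jar, scraper, brush from where it was at the start of the episode above 0.025 m).
It also fails if it takes over 72 s, if anything falls off the work surface, if the arm or the gripper's body presses on something with over 40 N, if the wrist force passes 120 N, or if a joint passes its speed limit or range.

## Working session

There is one attempt and no reset: what is moved stays moved. The work goes in short steps, Python scripts to look and compute and a shell command to move; the robot and the scene stay as the last step left them, time stands still between calls to the robot, and variables do not carry over. Pictures are saved under pics/ and viewed, at most 11 in all, crops included, and the job is handed in when it is done.

```bash
mkdir -p pics; python3 - <<'E'
from plant import r
import cv2
for n in("side","top"):
    cv2.imwrite(f"pics/{n}0.png",r.capture(n)[:,:,::-1]); p=r.camera_params(n)
    R=cv2.Rodrigues(p["rvec"])[0]; print(n,p["mtx"].tolist(),(-R.T@p["tvec"].ravel()).round(3),R[2].round(2))
s=r.get_state();print(s["tcp_pos"],s["eef_rot"],s["gripper_width"],s["time_s"])
E
```

```text
side [[538.1349555869477, 0.0, 318.95430145553775], [0.0, 538.1349555869477, 242.5710387480493], [0.0, 0.0, 1.0]] [-0.117 -0.764  0.825] [ 0.55  0.6  -0.58]
top [[469.0686467374692, 0.0, 323.05291909074856], [0.0, 469.0686467374692, 247.71980006872676], [0.0, 0.0, 1.0]] [ 0.493 -0.034  1.167] [ 0.06  0.01 -1.  ]
[0.27867314 0.61436508 0.24472225] [ 1.79917166e+02 -8.69910248e-03 -2.44029574e+01] 0.0875660161629848 0.1
```

View pics/top0.png

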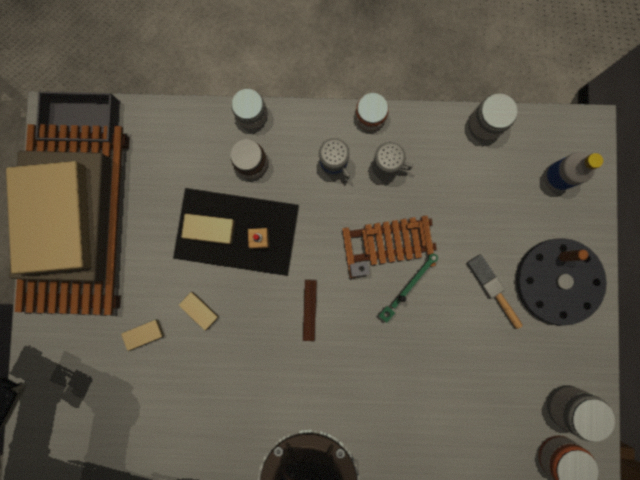

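View pics/side0.png

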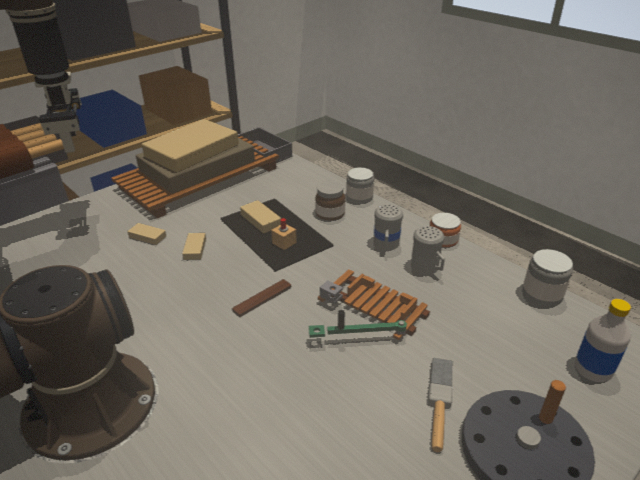

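Top view: image up is +x, left is +y. Things that could be taken for the stone are the slab on the mat (207,229), loose slabs at (198,311) and (142,335), and the large slab on the rack at (46,217). I choose the one on the black mat, the largest of the small ones. The pin is at (257,238), the cradle at (395,242), the fork at (360,269), and the gate runs from hinge (433,260) to lug (386,315) with its handle at (403,297).

```bash
cat >h.py <<'E'
from plant import r
import cv2, numpy as np
P={n:r.camera_params(n) for n in("side","top")}
def ray(n,uv):
    p=P[n];R=cv2.Rodrigues(p["rvec"])[0];c=-R.T@np.ravel(p["tvec"])
    return c,R.T@np.linalg.solve(p["mtx"],[uv[0],uv[1],1.])
def plane(n,uv,z):
    c,d=ray(n,uv);return c+d*(z-c[2])/d[2]
def proj(n,X):
    p=P[n];return cv2.projectPoints(np.float64([X]),p["rvec"],p["tvec"],p["mtx"],None)[0].ravel()
def tri(a,b):
    (c,d),(e,f)=ray("top",a),ray("side",b)
    s=np.linalg.lstsq(np.c_[d,-f],e-c,rcond=None)[0]
    return (c+d*s[0]+e+f*s[1])/2, np.linalg.norm(c+d*s[0]-e-f*s[1])
def blobs(im,lo,hi,box,amin=15):
    h=cv2.cvtColor(im,cv2.COLOR_RGB2HSV);m=cv2.inRange(h,np.array(lo),np.array(hi))
    k=np.zeros_like(m);x0,y0,x1,y1=box;k[y0:y1,x0:x1]=255;m&=k
    cs=cv2.findContours(m,cv2.RETR_EXTERNAL,cv2.CHAIN_APPROX_NONE)[0]
    return sorted([c for c in cs if cv2.contourArea(c)>=amin],key=cv2.contourArea)[::-1]
E
python3 - <<'E'
from h import *
im=cv2.imread("pics/top0.png")[:,:,::-1];sd=cv2.imread("pics/side0.png")[:,:,::-1]
for nm,lo,hi,box in(("stone",(15,60,110),(35,255,255),(178,190,240,270)),("lookalike",(10,60,110),(35,255,255),(110,285,230,355)),("green",(60,80,40),(95,255,255),(340,240,450,340))):
    for c in blobs(im,lo,hi,box):
        z=.034 if nm=="stone" else .02 if nm=="lookalike" else .04
        pts=np.array([plane("top",q,z)[:2]*1000 for q in c[:,0]+0.0],np.float32)
        (a,b),(w,h),t=cv2.minAreaRect(pts);print(nm,cv2.contourArea(c),round(a,1),round(b,1),w.round(),h.round(),round(t,1))
for n,i,box in(("top",im,(240,220,275,255)),("side",sd,(270,210,295,235))):
    h=cv2.cvtColor(i,cv2.COLOR_RGB2HSV);m=((h[...,0]<8)|(h[...,0]>172))&(h[...,1]>140)&(h[...,2]>60)
    y,x=np.nonzero(m);k=(x>box[0])&(x<box[2])&(y>box[1])&(y<box[3]);print(n,"red",x[k].mean(),y[k].mean(),k.sum(),x[k].min(),x[k].max(),y[k].min(),y[k].max())
cr=lambda i,a,b,c,d,f:cv2.resize(i[b:d,a:c,::-1],None,fx=f,fy=f,interpolation=cv2.INTER_CUBIC)
A=cr(im,335,205,445,330,4.5);B=cr(im,175,185,300,275,4.);
O=np.zeros((600,800,3),np.uint8);A=cr(im,340,210,440,325,4);O[:460,:400]=A;B=cr(im,175,185,300,275,3.2);O[:B.shape[0],400:]=B
S=cr(sd,305,262,435,350,3);O[290:290+S.shape[0],405:405+S.shape[1]]=S
cv2.imwrite("pics/c1.png",O)
E
```

```text
Traceback (most recent call last):
AttributeError: 'float' object has no attribute 'round'
```

```bash
python3 - <<'E'
from h import *
im=cv2.imread("pics/top0.png")[:,:,::-1];sd=cv2.imread("pics/side0.png")[:,:,::-1]
for nm,lo,hi,box in(("stone",(15,60,110),(35,255,255),(178,190,240,270)),("lookalike",(10,60,110),(35,255,255),(110,285,230,355)),("green",(60,80,40),(95,255,255),(340,240,450,340))):
    for c in blobs(im,lo,hi,box):
        z=.034 if nm=="stone" else .02 if nm=="lookalike" else .04
        pts=np.array([plane("top",q,z)[:2]*1000 for q in c[:,0]+0.0],np.float32)
        print(nm,cv2.contourArea(c),np.round(np.hstack(cv2.minAreaRect(pts)),1))
for n,i,box in(("top",im,(240,220,275,255)),("side",sd,(270,210,295,235))):
    h=cv2.cvtColor(i,cv2.COLOR_RGB2HSV);m=((h[...,0]<8)|(h[...,0]>172))&(h[...,1]>140)&(h[...,2]>60)
    y,x=np.nonzero(m);k=(x>box[0])&(x<box[2])&(y>box[1])&(y<box[3]);print(n,"red",x[k].mean(),y[k].mean(),k.sum(),x[k].min(),x[k].max(),y[k].min(),y[k].max())
cr=lambda i,a,b,c,d,f:cv2.resize(i[b:d,a:c,::-1],None,fx=f,fy=f,interpolation=cv2.INTER_CUBIC)
O=np.zeros((600,800,3),np.uint8);A=cr(im,340,210,440,325,4);O[:460,:400]=A;B=cr(im,175,185,300,275,3.2);O[:B.shape[0],400:]=B
S=cr(sd,305,262,435,350,3);O[290:290+S.shape[0],405:405+S.shape[1]]=S
cv2.imwrite("pics/c1.png",O)
E
```

```text
stone 1070.0 [605.6 264.4 117.3  57.8  84.4]
lookalike 676.0 [404.5 283.4  91.9  46.   47.4]
lookalike 668.0 [342.4 418.9  46.1  91.8  24. ]
green 163.0 [ 502.9 -247.5   14.8  120.2   53.5]
green 108.5 [ 411.2 -174.6   23.4   28.7   46.6]
green 21.5 [ 436.5 -194.9    9.9   18.6   57.4]
top red 255.59259259259258 236.74074074074073 27 253 258 234 239
side red 283.11764705882354 219.8235294117647 17 281 285 218 225
```

View pics/c1.png

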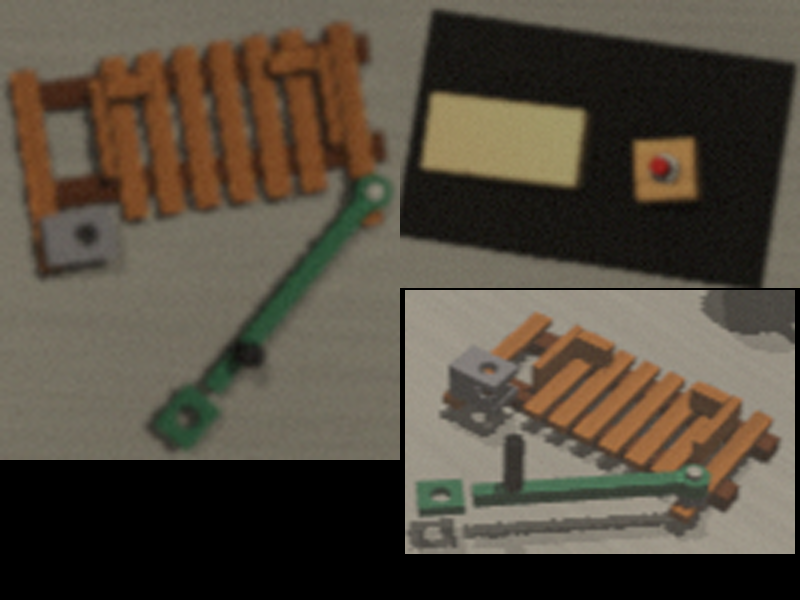

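The crop confirms the pale stone on the mat, measured about 117x58 mm, against 92x46 mm for the look-alikes. Full-image pixels in the top view are fork hole (361.8,268.5), hinge (433.7,257.7) and lug hole (386.5,314.2). In the side view they are fork hole (332.7,287.7), hinge (401.3,323) and lug hole (316.7,329.7).

```bash
python3 - <<'E'
from h import *
F=plane("top",(361.8,268.5),.048);H=plane("top",(433.7,257.7),.044);L=plane("top",(386.5,314.2),.038)
for n,a,b in(("fork",(361.8,268.5),(332.7,287.7)),("hinge",(433.7,257.7),(401.3,323)),("lug",(386.5,314.2),(316.7,329.7)),("pin",(255.6,236.7),(283.1,219.3))):
    X,e=tri(a,b);print(n,(X*1000).round(1),round(e*1000,1))
for n,X in(("F",F),("H",H),("L",L)):print(n,(X*1000).round(1))
print("FH",np.linalg.norm((F-H)[:2]),"LH",np.linalg.norm((L-H)[:2]))
print("pin", plane("top",(255.6,236.7),.108)*1000)
d=(F-H)[:2];yaw=np.arctan2(d[1],d[0])-np.pi/2
R=np.array([[np.cos(yaw),-np.sin(yaw)],[np.sin(yaw),np.cos(yaw)]])
print("yaw",np.degrees(yaw),"bay from F",F[:2]+R@[.044,-.09],"from H",H[:2]+R@[.044,.085])
dl=(L-H)[:2];print("gate ang",np.degrees(np.arctan2(dl[1],dl[0])-np.arctan2(d[1],d[0])),"handle",H[:2]+dl/np.linalg.norm(dl)*.125)
# cradle slats by colour, top z=.02.. 
im=cv2.imread("pics/top0.png")[:,:,::-1];h=cv2.cvtColor(im,cv2.COLOR_RGB2HSV)
m=cv2.inRange(h,np.array((3,110,70)),np.array((20,255,255)));k=np.zeros_like(m);k[205:280,338:440]=255;m&=k
m=cv2.morphologyEx(m,cv2.MORPH_CLOSE,np.ones((13,13)));c=max(cv2.findContours(m,0,1)[0],key=cv2.contourArea)
p=np.array([plane("top",q,.022)[:2]*1000 for q in c[:,0]+0.],np.float32);print(np.hstack(cv2.minAreaRect(p)))
E
```

```text
fork [ 517.  -113.3   48.2] 0.4
hinge [ 547.7 -285.1   41.8] 0.5
lug [ 410.3 -175.9   37. ] 1.0
pin [583.9 137.6  79.4] 0.4
F [ 517.1 -113.5   48. ]
H [ 547.7 -284.8   44. ]
L [ 410.  -175.5   38. ]
FH 0.17402503407190617 LH 0.1758135568747413
pin [581.38632554 133.14368303 108.        ]
yaw 10.115522175953206 bay from F [ 0.57627122 -0.19432752] from H [ 0.57609998 -0.19336771]
gate ang 41.44814469870507 handle [ 0.44980035 -0.20706873]
[ 577.64672852 -181.27256775  122.37181091  220.86941528    7.88144112]
```

```bash
cat >>h.py <<'E'
def go(x,y,z,yaw):
    from scipy.spatial.transform import Rotation as Ro
    s=r.get_state();R=Ro.from_euler("xyz",s["eef_rot"],degrees=True);T=Ro.from_euler("xyz",[180,0,yaw],degrees=True)
    t=R.inv().apply(np.array([x,y,z])-np.array(s["tcp_pos"])*1000);w=(R.inv()*T).as_rotvec()
    print("shift",t.round(1),"turn",w.round(3),"time",s["time_s"])
E
python3 -c "
from h import *
go(605,264,150,-95.6)"
```

```text
shift [441.9 184.1  95.1] turn [ 1.000e-03 -1.000e-03  1.243e+00] time 0.1
```

```bash
R1="[442,184,0,0,0,1.243]"; python3 -m pendant '[[55,23,0,0,0,0.155],[110,46,0,0,0,0.31],[165,69,0,0,0,0.465],[220,92,0,0,0,0.62],[275,115,0,0,0,0.775],[330,138,20,0,0,0.93],[385,161,50,0,0,1.085],[442,184,75,0,0,1.243],[442,184,95,0,0,1.243],[442,184,95,0,0,1.243],[442,184,95,0,0,1.243],[442,184,95,0,0,1.243]]' 87
python3 - <<'E'
from h import *
for n in("top","side"):
    im=r.capture(n);cv2.imwrite(f"pics/{n}1.png",im[:,:,::-1])
go(605.6,264.4,150,-95.6)
a=cv2.imread("pics/top1.png")[150:350,120:400];b=cv2.imread("pics/side1.png")[120:320,180:460]
cv2.imwrite("pics/c2.png",np.vstack([cv2.resize(a,(420,300)),cv2.resize(b,(420,300))]))
E
```

```text
time_s: 1.6
tcp_pos: [0.6054, 0.2658, 0.152]
eef_rot: [-179.9, 0.1, -95.5]
contact_force: [-0.4, -0.6, 0.7]
gripper_width: 0.087
gripper_force: 0.0
shift [ 1.2 -0.4  1.8] turn [-0.001  0.001  0.001] time 1.7
```

View pics/c2.png

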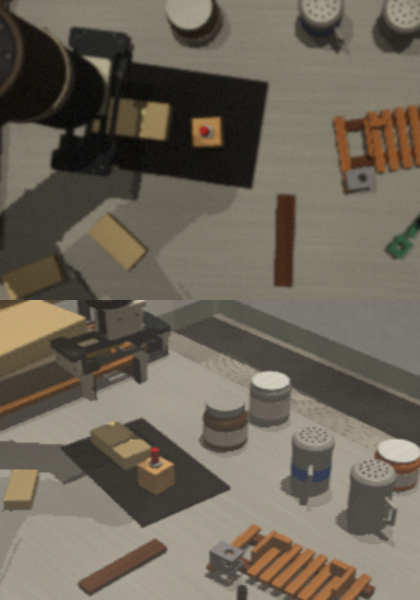

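The fingers straddle the stone, which shows at top-crop (140,118), and nothing is in the way. Descending, then closing at 12 N.

```bash
python3 -m pendant '[[1,0,30,0,0,0],[1,0,60,0,0,0],[1,0,85,0,0,0],[1,0,105,0,0,0],[1,0,115,0,0,0],[1,0,121,0,0,0],[1,0,121,0,0,0],[1,0,121,0,0,0]]' 87 && python3 -m pendant '[[0,0,0,0,0,0],[0,0,0,0,0,0],[0,0,0,0,0,0],[0,0,0,0,0,0],[0,0,0,0,0,0],[0,0,0,0,0,0],[0,0,0,0,0,0],[0,0,0,0,0,0]]' 50 14
```

```text
time_s: 2.7
tcp_pos: [0.6057, 0.2639, 0.0304]
eef_rot: [-179.9, 0.0, -95.6]
contact_force: [0.1, 0.2, 0.3]
gripper_width: 0.0869
gripper_force: 0.0
time_s: 3.7
tcp_pos: [0.6052, 0.2635, 0.0297]
eef_rot: [180.0, -0.0, -95.6]
contact_force: [-2.2, 0.8, 2.7]
gripper_width: 0.0598
gripper_force: 14.0
```

```bash
python3 -m pendant '[[0,0,-3,0,0,0],[0,0,-10,0,0,0],[0,0,-25,0,0,0],[0,0,-45,0,0,0],[0,0,-70,0,0,0],[0,0,-95,0,0,0],[0,0,-105,0,0,0],[0,0,-110,0,0,0],[0,0,-110,0,0,0]]'
python3 - <<'E'
from h import *
go(576.2,-193.8,140,-79.9)
im=r.capture("side");cv2.imwrite("pics/side2.png",cv2.resize(im[80:320,140:460,::-1],None,fx=2,fy=2))
E
```

```text
time_s: 4.82
tcp_pos: [0.605, 0.2634, 0.1392]
eef_rot: [180.0, -0.0, -95.6]
contact_force: [-0.5, 0.4, -3.7]
gripper_width: 0.0598
gripper_force: 14.0
shift [457.9 -16.1  -0.7] turn [ 0.001 -0.    -0.274] time 4.825
```

View pics/side2.png

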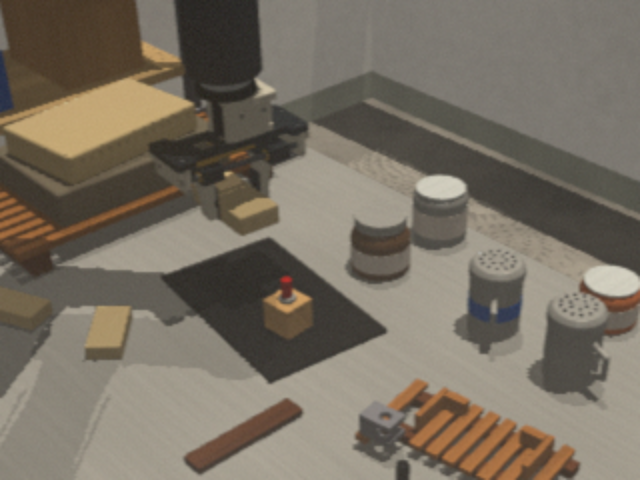

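The stone is held level and the pin and block are clear below. Carrying it to above the bay.

```bash
python3 -m pendant '[[10,0,0,0,0,0],[35,-1,0,0,0,-0.02],[70,-2,0,0,0,-0.04],[110,-4,0,0,0,-0.06],[150,-5,0,0,0,-0.09],[190,-7,0,0,0,-0.11],[230,-8,0,0,0,-0.14],[270,-9,0,0,0,-0.16],[310,-11,0,0,0,-0.18],[350,-12,0,0,0,-0.21],[390,-14,0,0,0,-0.23],[425,-15,0,0,0,-0.255],[448,-16,0,0,0,-0.27],[457,-16,0,0,0,-0.274],[458,-16,0,0,0,-0.274],[458,-16,0,0,0,-0.274]]'
python3 - <<'E'
from h import *
s=r.get_state()
go(576.2,-193.8,90,-79.9)
im=r.capture("top");sd=r.capture("side");cv2.imwrite("pics/t3r.png",im[:,:,::-1]);cv2.imwrite("pics/s3r.png",sd[:,:,::-1])
cv2.imwrite("pics/c3.png",np.vstack([cv2.resize(im[190:340,320:460,::-1],(373,400))[:300],cv2.resize(sd[190:350,290:460,::-1],(373,300))]))
E
```

```text
time_s: 6.88
tcp_pos: [0.5763, -0.1933, 0.1395]
eef_rot: [180.0, 0.0, -79.9]
contact_force: [0.2, 0.1, -3.8]
gripper_width: 0.0596
gripper_force: 14.0
shift [ 0.5  0.2 49.5] turn [ 0.  0. -0.] time 6.875
```

View pics/c3.png

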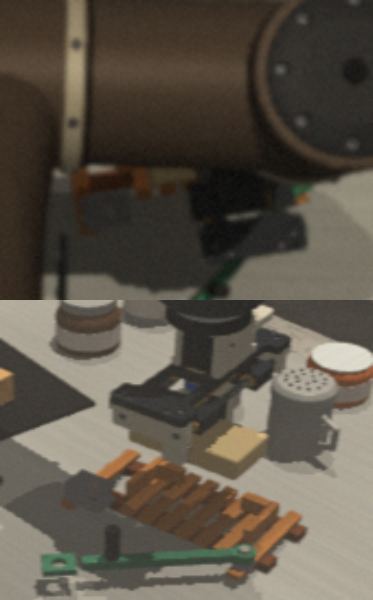

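The stone hangs level above the bay and the gate is clear. The plain shaker is near the gripper body, so I'm checking that clearance before going down.

```bash
python3 - <<'E'
from h import *
print(plane("top",(334.5,155),.104),plane("top",(390,157),.104))
# expected stone bottom/top corners in side view vs picture
yaw=np.radians(10.1);c=np.array([.5763,-.1933])
im=cv2.imread("pics/s3r.png")
for z in(.1155,.1435):
  for x in(-.03,.03):
    for y in(-.06,.06):
      X=[c[0]+x*np.cos(yaw)-y*np.sin(yaw),c[1]+x*np.sin(yaw)+y*np.cos(yaw),z];u=proj("side",X)
      cv2.circle(im,tuple(int(round(v*16)) for v in u),16,(0,0,255),-1,shift=4)
cv2.imwrite("pics/c4.png",cv2.resize(im[220:310,330:430],None,fx=5,fy=5,interpolation=cv2.INTER_CUBIC))
E
```

```text
[ 0.77496944 -0.04097581  0.104     ] [ 0.77344413 -0.16844888  0.104     ]
```

View pics/c4.png

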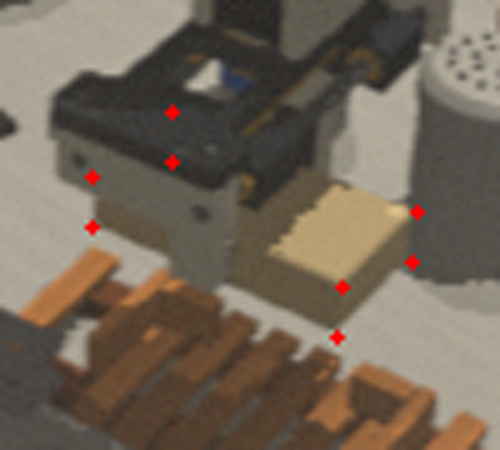

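Predicted stone corners match the picture within about 1 px, i.e. about 2 mm. The shaker's edge is 65 mm from the gripper body. Lowering.

```bash
python3 -m pendant '[[0.5,0,10,0,0,0],[0.5,0,25,0,0,0],[0.5,0,40,0,0,0],[0.5,0,55,0,0,0],[0.5,0,68,0,0,0],[0.5,0,76,0,0,0],[0.5,0,80,0,0,0],[0.5,0,83,0,0,0],[0.5,0,85,0,0,0],[0.5,0,87,0,0,0],[0.5,0,89,0,0,0],[0.5,0,91,0,0,0],[0.5,0,93,0,0,0],[0.5,0,93,0,0,0]]'
```

```text
time_s: 8.72
tcp_pos: [0.5763, -0.1943, 0.0463]
eef_rot: [180.0, 0.0, -79.9]
contact_force: [-0.5, -0.1, -3.7]
gripper_width: 0.0597
gripper_force: 14.0
```

```bash
python3 -m pendant '[[0,0,1,0,0,0],[0,0,1.5,0,0,0],[0,0,2,0,0,0],[0,0,2.5,0,0,0],[0,0,2.5,0,0,0]]'
```

```text
time_s: 9.35
tcp_pos: [0.5764, -0.1943, 0.044]
eef_rot: [180.0, 0.0, -79.9]
contact_force: [-0.1, -0.5, -3.3]
gripper_width: 0.06
gripper_force: 14.0
```

```bash
python3 -m pendant '[[0,0,0.5,0,0,0],[0,0,0.8,0,0,0],[0,0,0.8,0,0,0]]'; python3 -m pendant '[[0,0,0.3,0,0,0],[0,0,0.5,0,0,0],[0,0,0.5,0,0,0]]'
```

```text
time_s: 9.72
tcp_pos: [0.5765, -0.1943, 0.0436]
eef_rot: [-180.0, -0.0, -79.9]
contact_force: [-1.5, 1.2, 2.8]
gripper_width: 0.0599
gripper_force: 14.0
time_s: 10.1
tcp_pos: [0.5765, -0.1943, 0.0436]
eef_rot: [-180.0, -0.0, -79.9]
contact_force: [-2.7, 2.0, 7.7]
gripper_width: 0.0599
gripper_force: 14.0
```

Contact: the vertical force went from -3.5 to +7.7 N, well below the limit. Easing off, opening to 74 mm and retreating straight up.

```bash
python3 -m pendant '[[0,0,-0.5,0,0,0],[0,0,-0.5,0,0,0],[0,0,-0.5,0,0,0]]' - 5 && python3 -m pendant '[[0,0,0,0,0,0],[0,0,0,0,0,0],[0,0,0,0,0,0],[0,0,0,0,0,0]]' 74 && python3 -m pendant '[[0,0,-10,0,0,0],[0,0,-35,0,0,0],[0,0,-70,0,0,0],[0,0,-110,0,0,0],[0,0,-110,0,0,0]]' && python3 -c "
from h import *
go(451,-207,130,-129)"
```

```text
time_s: 10.48
tcp_pos: [0.5766, -0.1943, 0.0436]
eef_rot: [-180.0, -0.0, -79.9]
contact_force: [-2.8, 0.9, 6.2]
gripper_width: 0.06
gripper_force: 5.0
time_s: 10.98
tcp_pos: [0.5765, -0.1943, 0.0432]
eef_rot: [180.0, 0.0, -79.9]
contact_force: [-0.3, -0.3, 0.2]
gripper_width: 0.0738
gripper_force: 0.0
time_s: 11.6
tcp_pos: [0.5787, -0.1946, 0.1578]
eef_rot: [-179.6, -0.1, -79.9]
contact_force: [-0.6, -1.1, -0.7]
gripper_width: 0.0739
gripper_force: 0.0
shift [-10.3 128.   26.9] turn [-0.008  0.001  0.857] time 11.6
```

```bash
python3 -c "
from h import *
go(450,-207,140,-38.5)"
```

```text
shift [-10.5 129.   16.9] turn [-0.006 -0.005 -0.722] time 11.6
```

```bash
python3 -m pendant '[[-2,30,0,0,0,-0.15],[-5,65,5,0,0,-0.33],[-8,100,10,0,0,-0.5],[-10,129,17,0,0,-0.65],[-10.5,129,17,-0.006,-0.005,-0.722],[-10.5,129,17,-0.006,-0.005,-0.722],[-10.5,129,17,-0.006,-0.005,-0.722]]' 50 8
python3 - <<'E'
from h import *
go(450,-207,72,-38.5)
for n in("top","side"): cv2.imwrite(f"pics/{n}5.png",r.capture(n)[:,:,::-1])
a=cv2.imread("pics/side5.png");yaw=np.radians(10.1);c=np.array([.5763,-.194])
for z in(.02,.048):
  for x in(-.03,.03):
    for y in(-.06,.06):
      u=proj("side",[c[0]+x*np.cos(yaw)-y*np.sin(yaw),c[1]+x*np.sin(yaw)+y*np.cos(yaw),z])
      cv2.circle(a,tuple(int(round(v*16)) for v in u),12,(0,0,255),-1,shift=4)
b=cv2.imread("pics/top5.png")
cv2.imwrite("pics/c5.png",np.hstack([cv2.resize(a[220:360,300:440],(560,560)),cv2.resize(b[200:340,380:440],(240,560))]))
E
```

```text
time_s: 12.48
tcp_pos: [0.4479, -0.2065, 0.1363]
eef_rot: [179.8, 0.4, -38.6]
contact_force: [0.7, 0.2, -0.6]
gripper_width: 0.0499
gripper_force: 0.0
shift [ 2.4 -1.2 64.3] turn [ 0.004  0.006 -0.002] time 12.475
```

View pics/c5.png

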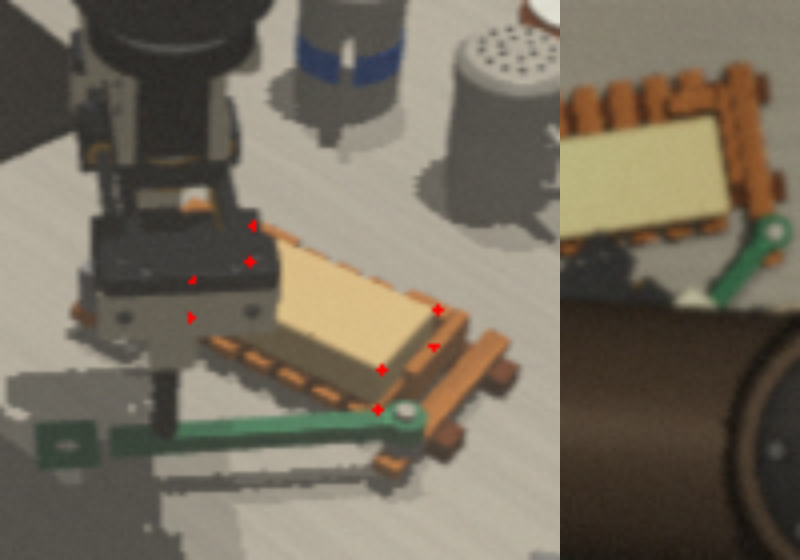

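The stone lies flat between the cleats, with its corners on the predicted points. The gripper is above the black handle at about (165,390) in the crop. Going down and closing on the handle.

```bash
python3 -m pendant '[[2.4,-1.2,15,0.004,0.006,0],[2.4,-1.2,35,0.004,0.006,0],[2.4,-1.2,52,0.004,0.006,0],[2.4,-1.2,62,0.004,0.006,0],[2.4,-1.2,65,0.004,0.006,0],[2.4,-1.2,65,0.004,0.006,0]]' 50 6 && python3 -m pendant '[[0,0,0,0,0,0],[0,0,0,0,0,0],[0,0,0,0,0,0],[0,0,0,0,0,0],[0,0,0,0,0,0],[0,0,0,0,0,0]]' 8 6
python3 - <<'E'
from h import *
from scipy.spatial.transform import Rotation as Ro
s=r.get_state();R=Ro.from_euler("xyz",s["eef_rot"],degrees=True);p=np.array(s["tcp_pos"])*1000
H=np.array([547.7,-284.9]);d=p[:2]-H;print("rad",np.hypot(*d),"ang",np.degrees(np.arctan2(d[1],d[0])))
for a in(136,130,124,118,112,106,102,100,99):
    q=np.r_[H+125*np.array([np.cos(np.radians(a)),np.sin(np.radians(a))]),p[2]]
    print(a,R.inv().apply(q-p).round(1),round(np.radians(141.5-a),3))
E
```

```text
time_s: 13.32
tcp_pos: [0.45, -0.2071, 0.0714]
eef_rot: [-180.0, 0.0, -38.5]
contact_force: [0.5, -0.2, -0.1]
gripper_width: 0.0498
gripper_force: 0.0
time_s: 14.08
tcp_pos: [0.4498, -0.207, 0.0713]
eef_rot: [-180.0, 0.0, -38.5]
contact_force: [-0.3, -0.2, 1.0]
gripper_width: 0.0136
gripper_force: 6.0
rad 125.11870019088558 ang 141.51217544692517
136 [  0.7 -12.    0. ] 0.096
130 [  2.6 -24.9   0. ] 0.201
124 [  5.9 -37.6   0. ] 0.305
118 [ 10.4 -49.9   0. ] 0.41
112 [ 16.3 -61.6   0. ] 0.515
106 [ 23.3 -72.6   0. ] 0.62
102 [ 28.6 -79.6   0. ] 0.689
100 [ 31.4 -82.9   0. ] 0.724
99 [ 32.9 -84.5   0. ] 0.742
```

```bash
python3 -m pendant '[[0.2,-6,0,0,0,0.048],[0.7,-12,0,0,0,0.096],[1.6,-18.5,0,0,0,0.15],[2.6,-25,0,0,0,0.2],[4.2,-31.2,0,0,0,0.253],[5.9,-37.6,0,0,0,0.305],[8,-43.8,0,0,0,0.358],[10.4,-49.9,0,0,0,0.41],[13.3,-55.8,0,0,0,0.462],[16.3,-61.6,0,0,0,0.515],[19.8,-67.2,0,0,0,0.567],[23.3,-72.6,0,0,0,0.62],[26,-76.2,0,0,0,0.655],[28.6,-79.6,0,0,0,0.689],[30,-81.3,0,0,0,0.706],[31.4,-82.9,0,0,0,0.724],[31.4,-82.9,0,0,0,0.724],[31.4,-82.9,0,0,0,0.724]]'
```

```text
time_s: 16.32
tcp_pos: [0.5256, -0.1618, 0.0713]
eef_rot: [180.0, 0.0, -80.1]
contact_force: [-2.8, 2.0, 4.4]
gripper_width: 0.014
gripper_force: 6.0
```

```bash
python3 -m pendant '[[0,-0.5,0,0,0,0],[0,-1,0,0,0,0],[0,-1,0,0,0,0]]';  python3 -m pendant '[[0,-0.5,0,0,0,0],[0,-1,0,0,0,0],[0,-1,0,0,0,0]]'
```

```text
time_s: 16.7
tcp_pos: [0.5256, -0.1618, 0.0712]
eef_rot: [179.9, 0.1, -80.1]
contact_force: [-6.5, 2.0, 8.7]
gripper_width: 0.0138
gripper_force: 6.0
time_s: 17.08
tcp_pos: [0.5257, -0.1618, 0.071]
eef_rot: [179.8, 0.1, -80.1]
contact_force: [-6.9, 0.3, 8.7]
gripper_width: 0.0137
gripper_force: 6.0
```

The gate is against its stop: the pushing force rises with no further motion. Releasing and lifting, then a check.

```bash
python3 -m pendant '[[0,1,0,0,0,0],[0,1.5,0,0,0,0],[0,1.5,0,0,0,0]]' 34 && python3 -m pendant '[[0,0,-15,0,0,0],[0,0,-45,0,0,0],[0,0,-80,0,0,0],[0,0,-80,0,0,0]]' 
python3 - <<'E'
from h import *
go(584,137.6,140,-80)
E
```

```text
time_s: 17.45
tcp_pos: [0.5267, -0.1617, 0.0711]
eef_rot: [180.0, 0.0, -80.0]
contact_force: [-0.8, 0.3, 0.1]
gripper_width: 0.0329
gripper_force: 0.0
time_s: 17.95
tcp_pos: [0.5287, -0.1618, 0.1553]
eef_rot: [-179.6, -0.1, -80.0]
contact_force: [-0.7, 0.7, 0.2]
gripper_width: 0.0339
gripper_force: 0.0
shift [-285.3 -106.4   15.7] turn [-0.006 -0.001  0.   ] time 17.95
```

```bash
python3 -m pendant '[[-35,-14,0,-0.006,0,0],[-85,-32,4,-0.006,0,0],[-140,-53,8,-0.006,0,0],[-195,-73,15,-0.006,0,0],[-245,-92,15,-0.006,0,0],[-275,-103,15,-0.006,0,0],[-285,-106,15.7,-0.006,0,0],[-285.3,-106.4,15.7,-0.006,0,0],[-285.3,-106.4,15.7,-0.006,0,0]]' 50
python3 - <<'E'
from h import *
go(584,137.6,75,-80)
t=r.capture("top")[:,:,::-1];s=r.capture("side")[:,:,::-1];cv2.imwrite("pics/t6.png",t);cv2.imwrite("pics/s6.png",s)
O=np.zeros((600,800,3),np.uint8)
O[:400,:400]=cv2.resize(t[205:305,340:440],(400,400),interpolation=2);O[:400,400:]=cv2.resize(s[250:350,310:410],(400,400),interpolation=2)
O[400:,:400]=cv2.resize(s[190:260,240:380],(400,200),interpolation=2)
cv2.imwrite("pics/c6.png",O)
E
```

```text
time_s: 19.08
tcp_pos: [0.5816, 0.1367, 0.1357]
eef_rot: [179.6, 0.0, -80.1]
contact_force: [-0.1, 0.1, -0.7]
gripper_width: 0.0501
gripper_force: 0.0
shift [-0.4 -2.9 60.7] turn [ 0.007  0.001 -0.001] time 19.075
```

View pics/c6.png

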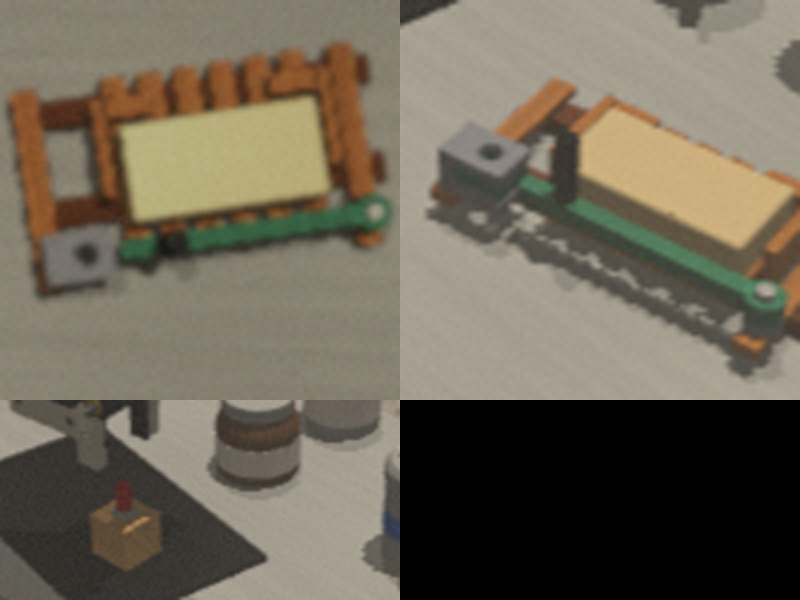

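The gate is shut with its lug in the fork. The fork hole is at top pixel (361.8,268.5), as before, and the stone is in the bay. The pin stands undisturbed in its block at side pixel (283,220). Going down on the pin.

```bash
python3 - <<'E'
from h import *
im=cv2.imread("pics/t6.png")[:,:,::-1]
for c in blobs(im,(15,60,110),(35,255,255),(360,220,430,270)):
    pts=np.array([plane("top",q,.048)[:2]*1000 for q in c[:,0]+0.],np.float32);print(np.round(np.hstack(cv2.minAreaRect(pts)),1))
sd=cv2.imread("pics/s6.png")
E
python3 -m pendant '[[-0.4,-2.9,15,0.007,0,0],[-0.4,-2.9,32,0.007,0,0],[-0.4,-2.9,46,0.007,0,0],[-0.4,-2.9,55,0.007,0,0],[-0.4,-2.9,60.5,0.007,0,0],[-0.4,-2.9,60.5,0.007,0,0],[-0.4,-2.9,60.5,0.007,0,0]]' 50 && python3 -m pendant '[[0,0,0,0,0,0],[0,0,0,0,0,0],[0,0,0,0,0,0],[0,0,0,0,0,0],[0,0,0,0,0,0],[0,0,0,0,0,0],[0,0,0,0,0,0]]' 8 20
```

```text
[ 577.9 -193.6   61.   122.8   10. ]
time_s: 20.05
tcp_pos: [0.5846, 0.1388, 0.0756]
eef_rot: [-179.9, 0.0, -80.0]
contact_force: [0.7, -1.2, 0.4]
gripper_width: 0.0498
gripper_force: 0.0
time_s: 20.92
tcp_pos: [0.5843, 0.1386, 0.0752]
eef_rot: [-180.0, 0.0, -80.0]
contact_force: [-0.9, 0.3, 1.2]
gripper_width: 0.013
gripper_force: 20.0
```

```bash
python3 -m pendant '[[0,0,-8,0,0,0],[0,0,-25,0,0,0],[0,0,-45,0,0,0],[0,0,-65,0,0,0],[0,0,-75,0,0,0],[0,0,-75,0,0,0]]'
python3 - <<'E'
from h import *
go(517,-113.4,140,-80)
E
```

```text
time_s: 21.68
tcp_pos: [0.5847, 0.1388, 0.1514]
eef_rot: [-179.8, 0.1, -80.0]
contact_force: [0.5, 0.2, -0.4]
gripper_width: 0.0135
gripper_force: 20.0
shift [236.7 110.3  10.8] turn [-0.003  0.001 -0.   ] time 21.675
```

```bash
python3 -m pendant '[[20,9,0,0,0,0],[55,26,2,0,0,0],[95,44,4,0,0,0],[135,63,6,0,0,0],[175,82,8,0,0,0],[210,98,10,0,0,0],[228,106,10.8,0,0,0],[236.7,110.3,10.8,-0.003,0,0],[236.7,110.3,10.8,-0.003,0,0],[236.7,110.3,10.8,-0.003,0,0],[236.7,110.3,10.8,-0.003,0,0]]'
python3 - <<'E'
from h import *
go(517,-113.4,100,-80)
t=r.capture("top")[:,:,::-1];s=r.capture("side")[:,:,::-1];cv2.imwrite("pics/t7.png",t);cv2.imwrite("pics/s7.png",s)
cv2.imwrite("pics/c7.png",np.hstack([cv2.resize(s[210:320,280:380],(500,550),interpolation=2),cv2.resize(t[210:320,330:390],(300,550),interpolation=2)]))
p=np.array(r.get_state()["tcp_pos"])
for dz in(-.027-.036,-.027,-.022): print("side",proj("side",p+[0,0,dz]).round(1),"top",proj("top",p+[0,0,dz]).round(1))
print(proj("side",[.517,-.1134,.048]))
E
```

```text
time_s: 23.05
tcp_pos: [0.5169, -0.1129, 0.1391]
eef_rot: [179.9, 0.0, -80.0]
contact_force: [-0.5, -0.1, -1.1]
gripper_width: 0.0137
gripper_force: 20.0
shift [ 0.5 -0.1 39.1] turn [0.002 0.001 0.001] time 23.05
side [332.8 277.9] top [362.5 268.4]
side [332.9 264.9] top [363.7 268.1]
side [332.9 263.1] top [363.8 268.1]
[332.83928837 287.78519533]
```

View pics/c7.png

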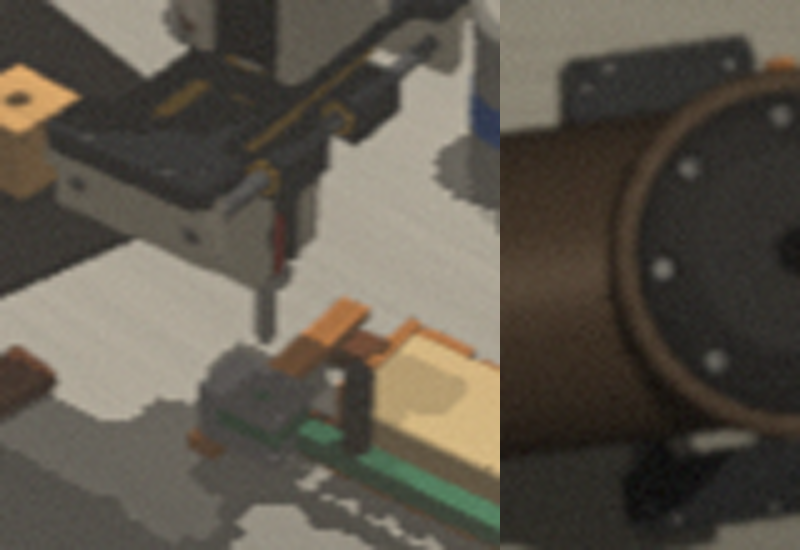

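The pin hangs straight, its tip at side pixel (332.8,278.4) against a predicted (332.8,277.9), on the fork hole's column (332.8). Lowering with force checks.

```bash
python3 -m pendant '[[0.5,0,10,0,0,0],[0.5,0,20,0,0,0],[0.5,0,26,0,0,0],[0.5,0,29,0,0,0],[0.5,0,32,0,0,0],[0.5,0,35,0,0,0],[0.5,0,35,0,0,0]]'
```

```text
time_s: 24.02
tcp_pos: [0.5166, -0.1141, 0.104]
eef_rot: [179.9, 0.0, -80.0]
contact_force: [0.5, 1.1, -0.7]
gripper_width: 0.0133
gripper_force: 20.0
```

```bash
python3 -m pendant '[[0,0,2,0,0,0],[0,0,4,0,0,0],[0,0,6,0,0,0],[0,0,6,0,0,0]]'
```

```text
time_s: 24.52
tcp_pos: [0.5166, -0.1141, 0.098]
eef_rot: [179.9, 0.0, -80.0]
contact_force: [-0.1, 1.3, -1.7]
gripper_width: 0.0134
gripper_force: 20.0
```

```bash
python3 -m pendant '[[0,0,2,0,0,0],[0,0,4,0,0,0],[0,0,6,0,0,0],[0,0,8,0,0,0],[0,0,8,0,0,0]]'; python3 -m pendant '[[0,0,2,0,0,0],[0,0,4,0,0,0],[0,0,6,0,0,0],[0,0,8,0,0,0],[0,0,10,0,0,0],[0,0,12,0,0,0],[0,0,12,0,0,0]]'
```

```text
time_s: 25.15
tcp_pos: [0.5165, -0.1141, 0.0899]
eef_rot: [179.9, 0.0, -80.0]
contact_force: [0.5, 1.7, -1.6]
gripper_width: 0.0133
gripper_force: 20.0
time_s: 26.02
tcp_pos: [0.5165, -0.1141, 0.0779]
eef_rot: [179.9, 0.0, -80.0]
contact_force: [0.7, 3.5, -2.2]
gripper_width: 0.0134
gripper_force: 20.0
```

```bash
python3 -m pendant '[[0,0,1,0,0,0],[0,0,2,0,0,0],[0,0,3,0,0,0],[0,0,3.5,0,0,0],[0,0,3.5,0,0,0]]'
```

```text
time_s: 26.65
tcp_pos: [0.5166, -0.1141, 0.0752]
eef_rot: [179.9, 0.0, -80.0]
contact_force: [-2.4, 5.8, 7.0]
gripper_width: 0.0135
gripper_force: 20.0
```

The flange is seated: TCP at 75.2 mm as predicted, +7 N. Releasing, lifting away and checking.

```bash
python3 -m pendant '[[0,0,0,0,0,0],[0,0,0,0,0,0],[0,0,0,0,0,0],[0,0,0,0,0,0]]' 34 && python3 -m pendant '[[0,0,-10,0,0,0],[0,0,-35,0,0,0],[0,0,-70,0,0,0],[0,0,-100,0,0,0],[0,0,-100,0,0,0]]' && python3 -m pendant '[[-50,0,0,0,0,0],[-100,0,0,0,0,0],[-150,0,0,0,0,0],[-200,0,0,0,0,0],[-200,0,0,0,0,0],[-200,0,0,0,0,0]]'
python3 - <<'E'
from h import *
t=r.capture("top")[:,:,::-1];s=r.capture("side")[:,:,::-1]
cv2.imwrite("pics/c8.png",np.hstack([cv2.resize(t[205:305,340:440],(400,400),interpolation=2),cv2.resize(s[250:350,310:410],(400,400),interpolation=2)]))
print(proj("side",[.517,-.1134,.079]),proj("top",[.517,-.1134,.079]))
E
```

```text
time_s: 27.15
tcp_pos: [0.5164, -0.1143, 0.0745]
eef_rot: [179.8, 0.0, -80.0]
contact_force: [0.8, -0.4, -0.5]
gripper_width: 0.0338
gripper_force: 0.0
time_s: 27.78
tcp_pos: [0.5184, -0.1142, 0.178]
eef_rot: [-179.8, -0.0, -80.0]
contact_force: [-0.2, 0.7, -1.1]
gripper_width: 0.0338
gripper_force: 0.0
time_s: 28.52
tcp_pos: [0.4818, 0.0828, 0.1746]
eef_rot: [179.8, 0.0, -80.0]
contact_force: [-0.3, -0.6, -0.8]
gripper_width: 0.0338
gripper_force: 0.0
[332.93485311 276.94060743] [362.72764505 268.30410616]
```

View pics/c8.png

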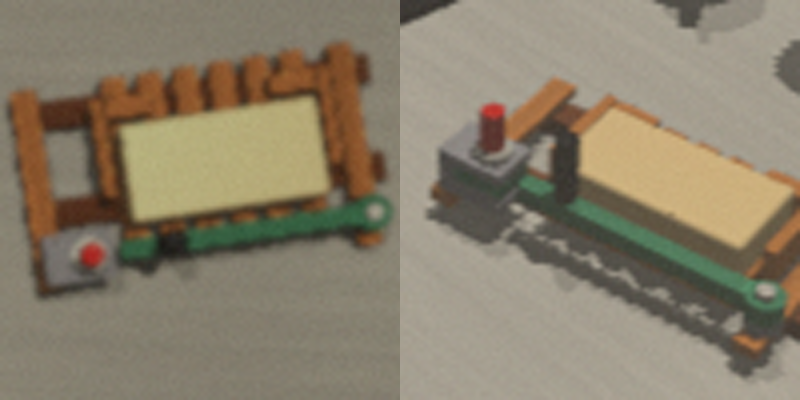

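The pin is upright with its flange on the fork; its head is at side crop (492,108), i.e. (333,277), as predicted. The gate is shut and the stone flat, so I'm handing in.

```bash
python3 -c "
from plant import r
print(r.close_job())"
```

```text
the job is handed in; nothing more can be done
None
```

I handed the job in at about 28.6 s of the 72 s allowed: the stone is flat in the cradle's bay, the gate is shut and the pin is seated in the fork; the final pictures agree, but no verdict was shown.

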